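# Close the gap in the therapy-cup organiser row

## Robot

A 6-joint arm with a two-finger parallel gripper is mounted at the origin on a cart in front of the work surface, level with it; the furniture and walls round the work are solid. World frame = base frame: x ahead of the robot, y to its left, z up, the work surface at z = 0. Lengths are in mm, angles in rad, forces in N, time in s.
With the tool pointing down it reaches from about 350 to 725 mm from the base axis. Payload 6 kg.
Tool frame: the origin (TCP) lies on the centre line of the jaws, within the pads' length; the fingertips stand 19 mm ahead of it and the grasp point (between the pads) is the TCP; x points along the fingers, y is the direction in which the jaws open and shut, and the axes are right-handed (so a half turn about x gives the same grasp; the last joint's range is limited). The gripper opens to 85 mm and grips with 20 to 120 N. Pads are 22 mm wide; open, the fingers measure 114 mm over their backs; the gripper's body (76 mm by 85 mm) begins 54 mm behind the grasp point. The pads swing forward as they close: fully open they stand 13 mm farther back than shut.
Start: joints at [1.451, 0.04, 0.085, 0, -1.615, -0.334], TCP at [263.002, 539.261, 223.461] pointing down, gripper open.
Joint ranges: [-2.56, 2.56], [-1.29, 2.01], [-1.08, 1.49], [-3.29, 1.98], [-2.81, -0.18], [-2.99, 2.99]. Speed limits (rad/s): [2.57, 2.57, 3.01, 3.14, 3.14, 3.14].

## Interface

Orientations are given as a rotation vector (axis times angle).
In Python, from workcell import ctrl, kin, telemetry, get_image, camera_info, job gives the robot as it stands. Calls block until the motion is done:
- ctrl.movep(position, orientation): joint-space move of the TCP to a pose.
- ctrl.move_straight(position, rotation=None, velocity=150): straight line of the TCP; rotation=None keeps the orientation; velocity is the mean speed in mm/s.
- ctrl.move_joints(angles): joint-space move.
- ctrl.ungrasp() and ctrl.gripper_close(squeeze=None): open the fingers fully, or close them until they stop; squeeze is the grip in N (None keeps the last).
- ctrl.sleep(seconds).
- kin.inverse_kinematics(position, orientation): joint angles nearest the present ones, or None.
- telemetry.get_obs(): the state.
- get_image(name): name is "side" or "top"; returns the picture (384x512x3 uint8, red, green, blue); there is no depth.
- camera_info(name): a dict with "intrinsics" (3x3 intrinsics, pixels), "eye" and "rotation" of the camera in the world. Camera axes: x right, y down, z forward; pixel columns grow to the right and rows downward; lengths in mm; the calibration is good to about 2 mm. A picture is of the moment at which its call begins. camera_info takes no time and is no camera call.
A pose or a line that the arm cannot do raises ctrl.IKError and nothing moves.
- job.finish_job(): hands the job in, once; it reports no verdict.
The state is a dict: "t": time; "joint_pos": joint angles; "qd": joint speeds; "effort": joint torques, N m; "tool_pos": TCP position; "tcp_rot": TCP orientation; "force": force on the tool from outside, world axes, zero at the start; "moment": the same for the moment, N m; "finger_gap": finger opening in mm.
Only numpy, scipy, OpenCV 4.12 (cv2) and the standard library are available. Lean on these libraries where they do the work, as an engineer would, in place of code of your own. Each camera call takes 0.05 s, during which the arm holds its last target.

## Task

The tall, empty single-compartment box has come away from the grey organiser that is screwed to the trolley. Bring it back up to the organiser so that it stands flush against the end of it, closing the gap, with the fronts and backs of the two in one line. Leave the low tray with the tape measure where it is.

Things in the scene. Friction and masses are not known exactly. Their poses are not given: they have to be found in the camera images.
- organiser: grey plastic open-topped organiser screwed to the trolley top, cannot move: two compartments, with a clear cup (62 mm high) and a black pouch in them. 60 mm along its own x (depth), 120 mm along its own y, walls 45 mm high. Origin: centre of its underside, z = 0; flat end faces 60 mm from it at +y and -y. Small steel foot tabs stick out 15 mm at the middle of its front (-x) and back (+x).
- spare_center (a point): centre, half-way up, of the loose box to move: grey, empty, open, one compartment, 3 mm walls, 60 mm along its own x, 76 mm along its own y, 45 mm high (as deep and high as the organiser), about 0.12 kg. It stands 50 to 85 mm off either end of the organiser, askew; grasp it across its 60 mm depth. Its y belongs along the organiser's y, either way round.
- tray_center (a point): centre, half-way up, of the low grey tray beside the organiser's other end, to be left alone: 90 mm along its own x, 70 mm along its own y, only 22 mm high, with a yellow tape measure in it.

How it is judged (in metres and radians):
At the end, for the whole second after the job is handed in: The loose box stands upright on the trolley top at rest, its end against an end of the organiser (gap at its centre line under 10 mm), fronts in line within 15 mm and 10 degrees ((y of spare_center in the frame of organiser between 0.094 and 0.108 m or y of spare_center in the frame of organiser between -0.108 and -0.094 m) and x of spare_center in the frame of organiser between -0.015 and 0.015 m and angle between the y axis of spare_center and the y axis of organiser, either way round below 0.175 rad and angle between spare_center's own z axis and vertical below 0.1 rad and height (world z) of spare_center below 0.03 m and linear speed of spare below 0.01 m/s); the robot touches nothing.
It fails at once if the low tray is moved by more than 20 mm (distance of tray_center from where it was at the start of the episode above 0.02 m).
It also fails if it takes over 32 s, if anything falls off the work surface, if the arm or the gripper's body presses on something with over 40 N, if the wrist force passes 120 N, or if a joint passes its speed limit or range.

## Working session

There is one attempt and no reset: what is moved stays moved. The work goes in short steps, each a Python script; the robot and the scene stay as the last script left them, time stands still between calls to the robot, and variables do not carry over. Pictures are saved under pics/ and viewed, and the job is handed in when it is done.

```bash
mkdir -p pics; ls; python3 - <<'E'
from workcell import *
from workcell import get_image,camera_info,telemetry
import cv2,numpy as np
np.set_printoptions(precision=4,suppress=True)
for n in("side","top"):
    im=get_image(n); cv2.imwrite(f"pics/{n}0.png",cv2.cvtColor(im,cv2.COLOR_RGB2BGR)); print(n,camera_info(n))
o=telemetry.get_obs();print(o)
E
```

```text
pics
side {'intrinsics': array([[373.5127,   0.    , 256.4757],
       [  0.    , 373.5127, 197.5597],
       [  0.    ,   0.    ,   1.    ]]), 'eye': array([1069.2055, -502.1522,  543.9529]), 'rotation': array([-2.0525, -0.8946,  0.49  ])}
top {'intrinsics': array([[433.197 ,   0.    , 248.9551],
       [  0.    , 433.197 , 190.1433],
       [  0.    ,   0.    ,   1.    ]]), 'eye': array([386.2725, -34.7087, 875.3234]), 'rotation': array([-2.1525,  2.1147, -0.185 ])}
{'t': 0.1, 'joint_pos': array([ 1.4507,  0.0408,  0.0839, -0.0004, -1.6155, -0.3337]), 'qd': array([ 0.0009,  0.0015,  0.0035,  0.0022, -0.0006, -0.0002]), 'effort': array([ -0.005 , -36.9349,  34.8281,   6.9515,  -0.0046,   0.    ]), 'tool_pos': array([262.8352, 539.0287, 222.5633]), 'tcp_rot': array([-1.9699,  0.4565,  1.9703]), 'force': array([0.4767, 0.7496, 0.3124]), 'moment': array([ 0.0039, -0.0005,  0.0014]), 'finger_gap': 85.43788282182084}
```

View pics/top0.png

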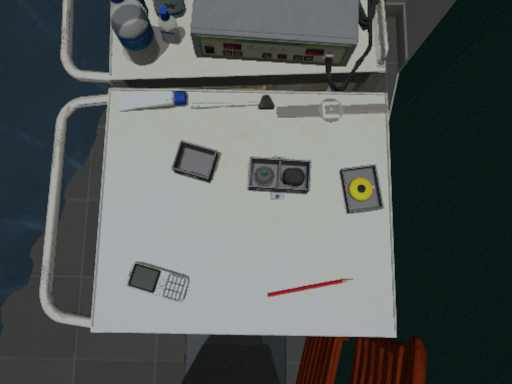

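View pics/side0.png

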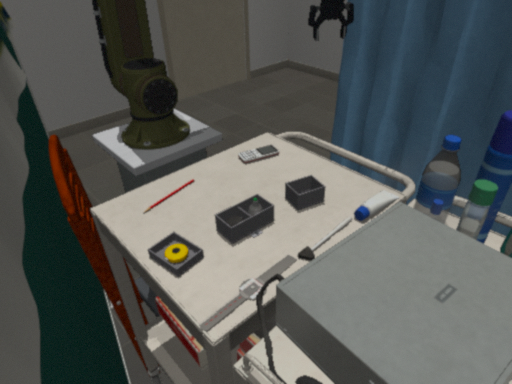

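The top view (up = +x, left = +y) shows the loose box near (197,161), the organiser near (280,175) with tabs at (277,157) and (277,196), and the tray with the yellow tape near (361,189). In the side view the box is near (305,192) and the organiser near (245,218). Next I'll segment both views.

```bash
cat > h.py <<'E'
import numpy as np,cv2
from scipy.spatial.transform import Rotation as R
from workcell import ctrl,kin,telemetry,get_image,camera_info,job
np.set_printoptions(precision=3,suppress=True)
def cam(n):
    c=camera_info(n);K=c['intrinsics'];r=np.array(c['rotation']);M=R.from_rotvec(r).as_matrix() if r.shape==(3,) else r
    return K,np.array(c['eye']),M
def ray(n,p,z):
    K,e,M=cam(n);d=M@np.linalg.solve(K,[p[0],p[1],1]);return e+d*(z-e[2])/d[2]
def proj(n,P):
    K,e,M=cam(n);q=K@(M.T@(np.asarray(P,float)-e));return q[:2]/q[2]
def tri(p1,p2):
    A=[];b=[]
    for n,p in(("top",p1),("side",p2)):
        K,e,M=cam(n);d=M@np.linalg.solve(K,[p[0],p[1],1]);d/=np.linalg.norm(d);Q=np.eye(3)-np.outer(d,d);A.append(Q);b.append(Q@e)
    A=np.vstack(A);b=np.hstack(b);X=np.linalg.lstsq(A,b,rcond=None)[0];return X,np.linalg.norm(A@X-b)
def mask(im,thr=130):
    m=(im.max(2)<thr).astype(np.uint8)*255
    return m
def snap(n,f):
    im=get_image(n);cv2.imwrite(f"pics/{f}.png",cv2.cvtColor(im,cv2.COLOR_RGB2BGR));return im
E
python3 - <<'E'
import cv2
from h import *
for n,roi in(("top",(165,135,225,75)),("side",(135,165,200,120))):
    im=cv2.imread(f"pics/{n}0.png");x,y,w,h=roi
    c=im[y:y+h,x:x+w];s=800/w if h*800/w<600 else 600/h
    cv2.imwrite(f"pics/{n}0z.png",cv2.resize(c,None,fx=s,fy=s,interpolation=cv2.INTER_CUBIC))
    m=np.zeros(im.shape[:2],np.uint8);m[y:y+h,x:x+w]=mask(im)[y:y+h,x:x+w]
    cs,_=cv2.findContours(m,cv2.RETR_EXTERNAL,cv2.CHAIN_APPROX_NONE)
    for k in cs:
        if cv2.contourArea(k)>300:
            hull=cv2.convexHull(k);ap=cv2.approxPolyDP(hull,2.5,True)[:,0]
            print(n,cv2.contourArea(k),s,ap.tolist())
E
```

```text
top 1560.5 3.5555555555555554 [[375, 165], [383, 207], [346, 209], [339, 171]]
top 1981.0 3.5555555555555554 [[310, 161], [306, 193], [248, 189], [250, 157]]
top 1340.0 3.5555555555555554 [[220, 153], [210, 182], [172, 169], [181, 140]]
side 302.0 4.0 [[135, 258], [159, 284], [135, 284]]
side 402.5 4.0 [[295, 259], [283, 281], [263, 284], [259, 278], [287, 256]]
side 1456.0 4.0 [[173, 232], [203, 253], [202, 259], [179, 277], [151, 259], [148, 252]]
side 1883.0 4.0 [[273, 205], [273, 223], [257, 235], [232, 245], [216, 230], [216, 214], [256, 194]]
side 1057.5 4.0 [[311, 175], [324, 186], [323, 204], [298, 212], [285, 199], [285, 183]]
side 613.0 4.0 [[189, 165], [135, 188], [136, 167]]
```

View pics/top0z.png

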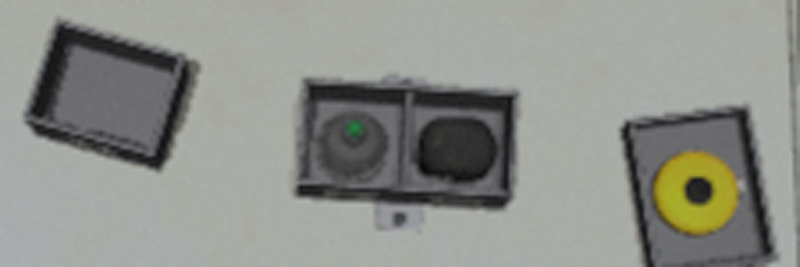

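View pics/side0z.png

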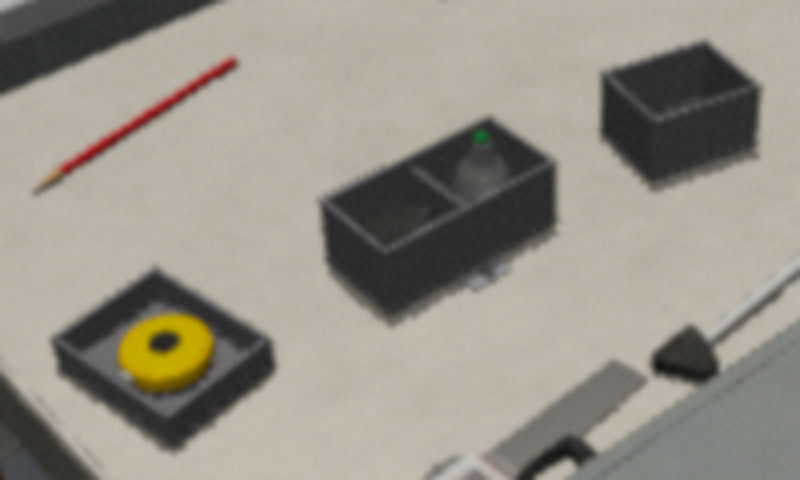

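```bash
python3 - <<'E'
import cv2
from h import *
def z(n,x,y,w,h,f):
    im=cv2.imread(f"pics/{n}0.png")[y:y+h,x:x+w];s=10
    o=cv2.resize(im,None,fx=s,fy=s,interpolation=cv2.INTER_LINEAR);o=cv2.convertScaleAbs(o,alpha=1.6,beta=0)
    for i in range(0,w,10): cv2.putText(o,str(x+i),(i*s,10),0,.4,(0,0,255));cv2.line(o,(i*s+5,12),(i*s+5,18),(0,0,255),1)
    for i in range(0,h,10): cv2.putText(o,str(y+i),(0,i*s+10),0,.4,(255,0,0))
    cv2.imwrite(f"pics/{f}.png",o)
z("top",165,135,60,52,"zt_box");z("top",242,150,74,55,"zt_org")
z("side",278,168,55,50,"zs_box");z("side",210,188,70,60,"zs_org")
E
```

```text
(no output)
```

View pics/zt_box.png

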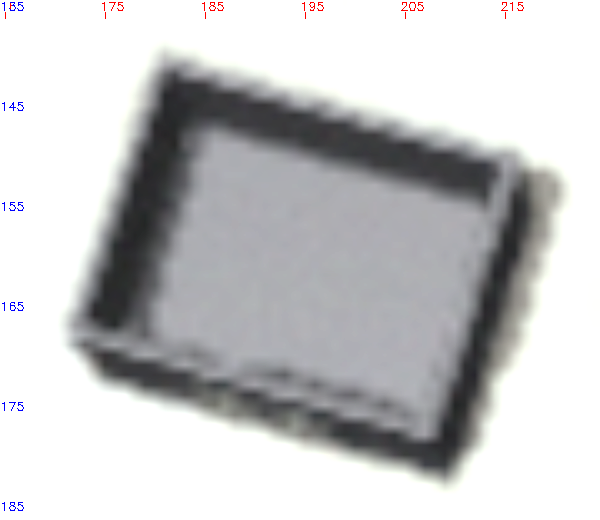

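View pics/zt_org.png

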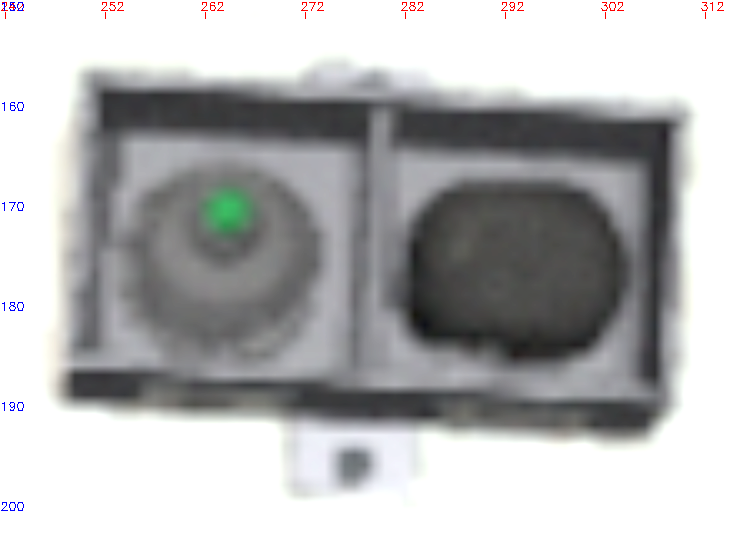

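View pics/zs_box.png

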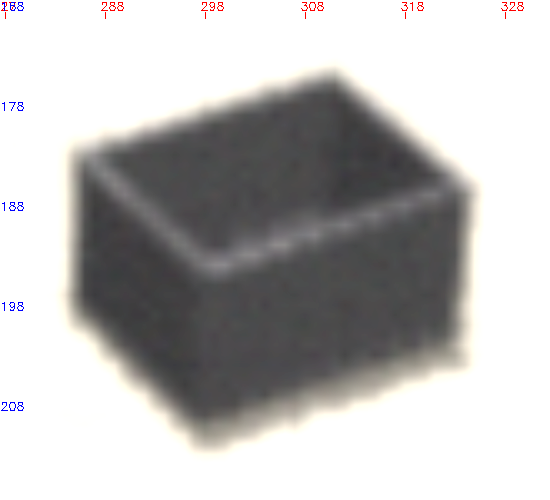

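View pics/zs_org.png

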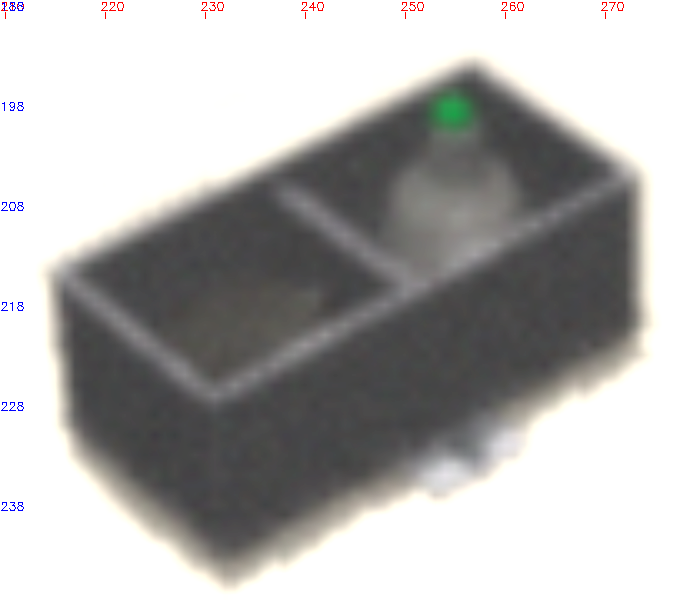

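```bash
cat > meas.py <<'E'
from h import *
def c(p,o): return (np.array(p)+.5)/10-.5+o
S={'box':([(160,56),(518,153),(434,440),(72,338)],(165,135),[(470,185),(213,270),(78,153),(333,71)],(278,168)),
   'org':([(86,73),(686,108),(663,402),(66,369)],(242,150),[(638,173),(215,400),(52,268),(475,63)],(210,188))}
for k,(t,to,s,so) in S.items():
    P=[]
    for a,b in zip(t,s):
        X,r=tri(c(a,to),c(b,so));P.append(X);print(k,X,'res %.1f'%r)
    P=np.array(P); T=np.array([ray('top',c(a,to),45)for a in t]);U=np.array([ray('side',c(a,so),45)for a in s])
    for nm,Q in(('tri',P),('top45',T),('side45',U)):
        q=Q[:,:2].astype(np.float32);ydir=(Q[0]-Q[1]+Q[3]-Q[2])
        print(nm,'cen',Q.mean(0),'lens y %.1f %.1f x %.1f %.1f'%tuple(np.linalg.norm(d) for d in(q[0]-q[1],q[3]-q[2],q[0]-q[3],q[1]-q[2])),'ang of y deg %.1f'%np.degrees(np.arctan2(ydir[1],ydir[0])), 'of x %.1f'%np.degrees(np.arctan2(*((q[0]-q[3]+q[1]-q[2])[::-1]))))
E
python3 meas.py
```

```text
box [626.378 100.902  45.773] res 1.2
box [608.249  29.991  46.649] res 0.0
box [550.708  44.842  44.625] res 0.1
box [569.571 116.243  44.977] res 0.3
tri cen [588.726  72.994  45.506] lens y 73.2 73.9 x 58.8 59.4 ang of y deg 75.4 of x -14.8
top45 cen [589.048  73.235  45.   ] lens y 73.9 74.1 x 59.4 59.9 ang of y deg 75.3 of x -14.3
side45 cen [588.188  73.296  45.   ] lens y 71.6 73.9 x 57.9 57.0 ang of y deg 75.2 of x -14.0
org [595.042 -37.55   45.463] res 1.2
org [ 590.407 -155.267   45.869] res 0.4
org [ 531.235 -151.43    44.779] res 1.9
org [536.447 -34.148  43.85 ] res 0.3
tri cen [563.283 -94.599  44.99 ] lens y 117.8 117.4 x 58.7 59.3 ang of y deg 87.6 of x -3.5
top45 cen [563.691 -94.089  45.   ] lens y 118.4 116.4 x 59.4 59.1 ang of y deg 87.7 of x -3.8
side45 cen [562.981 -95.212  45.   ] lens y 117.1 117.5 x 56.7 58.7 ang of y deg 87.1 of x -2.3
```

Triangulated rim heights come out at 44–47 mm for the box and the organiser, against 45 mm given. Sizes are about 74×59 and 118×59 mm. The box is at (589, 73) with its y at 75.3°. The organiser is at (563.4, −94.5) with its y at 87.2°. These agree between views, so I'll go and grasp.

```bash
cat >> h.py <<'E'
def rv(adeg):
    a=np.radians(adeg);x=np.array([0,0,-1.]);y=np.array([np.cos(a),np.sin(a),0]);return R.from_matrix(np.column_stack([x,y,np.cross(x,y)])).as_rotvec()
def st(l=''):
    o=telemetry.get_obs();print(l,'t%.2f'%o['t'],o['tool_pos'],'F',o['force'],'gap %.1f'%o['finger_gap']);return o
E
python3 - <<'E'
from h import *
o=telemetry.get_obs();print(o['joint_pos'],R.from_rotvec(o['tcp_rot']).as_matrix())
for a in(-14.7,165.3):
    for z in(140,26): print(a,z,kin.inverse_kinematics([588.8,73.1,z],rv(a)))
    print(kin.inverse_kinematics([568.5,4,26],rv(a+12)))
E
```

```text
[ 1.451  0.041  0.084 -0.    -1.616 -0.334] [[-0.001 -0.438 -0.899]
 [-0.002 -0.899  0.438]
 [-1.     0.002 -0.   ]]
-14.7 140 [ 0.461  0.029 -0.078 -0.    -1.464  2.424]
-14.7 26 [ 0.461  0.09  -0.227 -0.    -1.254  2.424]
[ 0.36   0.025 -0.294  0.    -1.252  2.735]
165.3 140 [ 0.461  0.029 -0.078  0.    -1.464 -0.718]
165.3 26 [ 0.461  0.09  -0.227  0.    -1.254 -0.718]
[ 0.36   0.025 -0.294  0.    -1.252 -0.407]
```

```bash
python3 - <<'E'
from h import *
ctrl.movep([588.8,73.1,140],rv(165.3));st('above')
ctrl.move_straight([588.8,73.1,75],velocity=120);st()
snap('side','s1');snap('top','t1')
E
```

```text
above t2.17 [588.832  73.982 140.213] F [0.479 0.034 0.335] gap 85.0
 t2.86 [589.247  73.254  75.834] F [1.127 1.328 0.608] gap 85.6
```

View pics/s1.png

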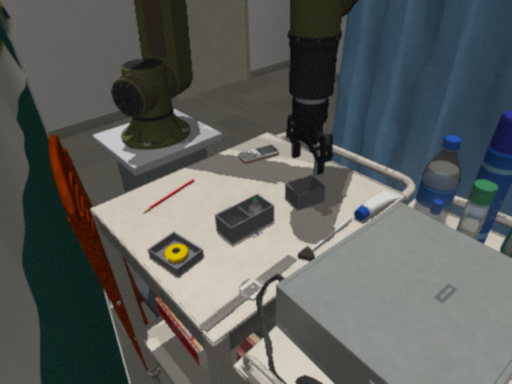

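View pics/t1.png

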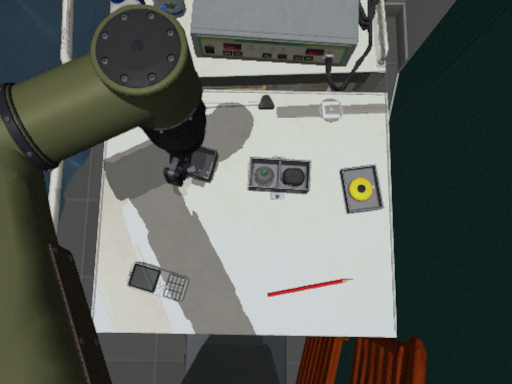

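```bash
python3 - <<'E'
from h import *
o=telemetry.get_obs();M=R.from_rotvec(o['tcp_rot']).as_matrix();print(M[:,1])
ims={n:cv2.imread(f'pics/{f}.png') for n,f in(('top','t1'),('side','s1'))}
out=[]
for n,im in ims.items():
    s=6;c=np.array(((150,130) if n=='top' else (265,120)))
    w,h=66,95
    z=cv2.resize(im[c[1]:c[1]+h,c[0]:c[0]+w],None,fx=s,fy=s,interpolation=cv2.INTER_CUBIC)
    z=cv2.convertScaleAbs(z,alpha=1.8)
    for P,col in[((0,0,0),(0,0,255)),((6,42.5,0),(0,255,0)),((6,-42.5,0),(255,0,0)),((-54,0,0),(0,255,255)),((-30,57,0),(0,255,0)),((-30,-57,0),(255,0,0))]:
        p=(proj(n,o['tool_pos']+M@np.array(P,float))-c+.5)*s;cv2.circle(z,(int(p[0]),int(p[1])),4,col,-1)
    out.append(z)
cv2.imwrite('pics/z1.png',np.hstack(out))
E
```

```text
[-0.967  0.254 -0.002]
```

View pics/z1.png

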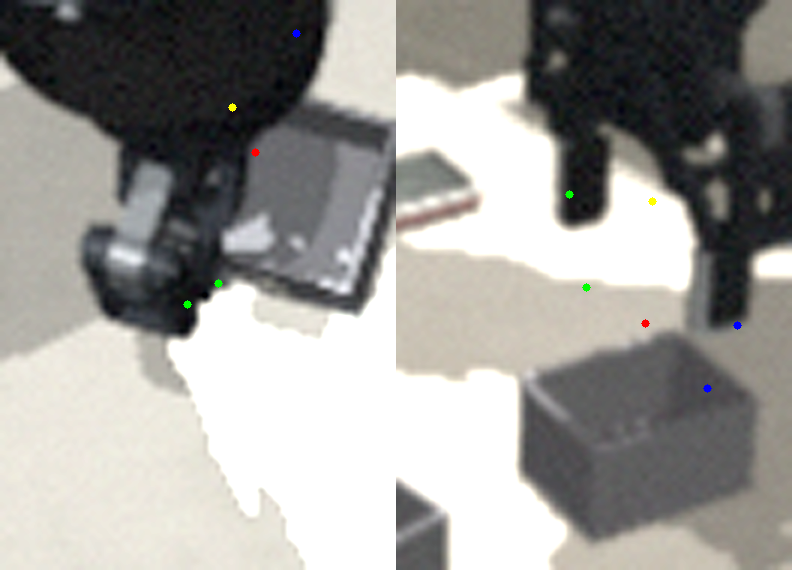

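The picture disagrees with telemetry. The fingers in both views don't fall where the reported TCP projects, so I'll check this before going down.

```bash
python3 - <<'E'
from h import *
o=st('now');print(o['joint_pos'],o['tcp_rot'],rv(165.3))
M=R.from_rotvec(o['tcp_rot']).as_matrix()
a=(181.5,184.8);b=(295.7,157)
X,r=tri(a,b);print('front tip',X,r,'in tool',M.T@(X-o['tool_pos']))
s=snap('side','s2');t=snap('top','t2')
for n,im,(x,y,w,h) in(('side',s,(270,120,70,58)),('top',t,(140,95,80,60))):
    z=cv2.resize(im[y:y+h,x:x+w,::-1],None,fx=10,fy=10,interpolation=cv2.INTER_LINEAR);z=cv2.convertScaleAbs(z,alpha=2.5 if n=='side' else 3)
    cv2.imwrite(f'pics/z2{n}.png',z)
y0=130
z=cv2.resize(t[130:190,150:222,::-1],None,fx=10,fy=10);cv2.imwrite('pics/z2top.png',cv2.convertScaleAbs(z,alpha=2.5))
E
```

```text
now t2.96 [589.539  73.341  76.41 ] F [0.165 0.217 1.025] gap 85.4
[ 0.461  0.055 -0.168  0.    -1.345 -0.718] [-1.019  1.318  1.017] [-1.018  1.32   1.018]
front tip [532.349  92.447  88.287] 6.1997507525724025 in tool [-11.987  60.143   3.993]
```

View pics/z2side.png

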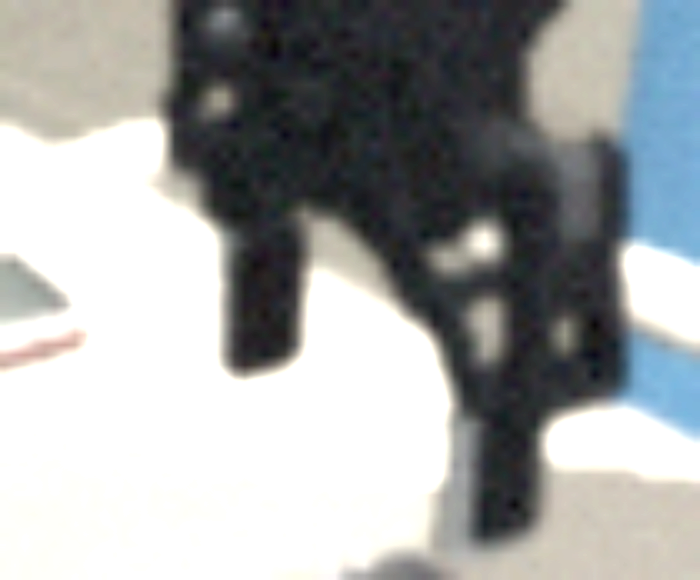

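View pics/z2top.png

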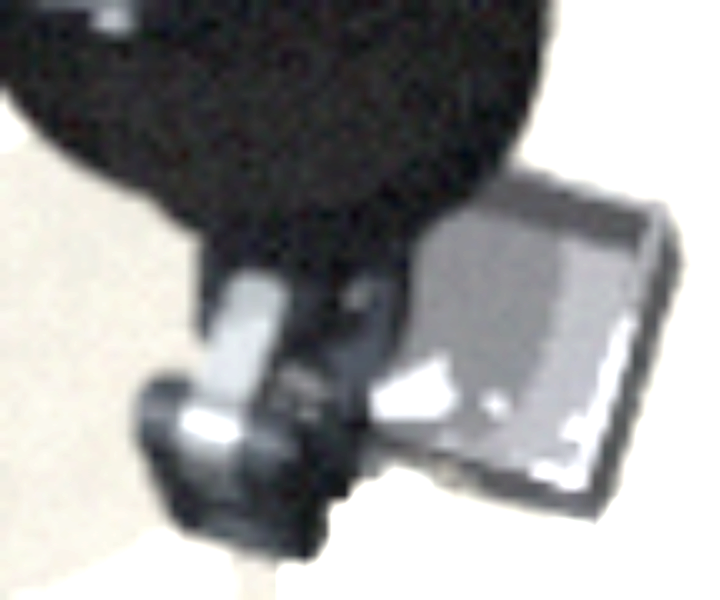

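```bash
python3 - <<'E'
from h import *
for z in(60,70,80,90):
    f=ray('side',(296.5,156.5),z);b=ray('side',(319,173.5),z);print(z,f,b,'mid',(f+b)/2,'d',np.linalg.norm(f-b), np.degrees(np.arctan2(*(f-b)[1::-1])))
for z in(70,90,110,130): print(z,ray('top',(176,178),z),ray('top',(181,185.5),z))
# phone & table edge sanity: calibrations on known plane; flange circle in top
print(proj('top',[589,73,250]),proj('top',[589,73,300]))
E
```

```text
60 [500.37  137.612  60.   ] [594.83  115.345  60.   ] mid [547.6   126.479  60.   ] d 97.04936495658441 166.73611535510886
70 [512.124 124.392  70.   ] [604.632 102.586  70.   ] mid [558.378 113.489  70.   ] d 95.0440177597399 166.7361153551088
80 [523.877 111.173  80.   ] [614.434  89.826  80.   ] mid [569.156 100.5    80.   ] d 93.03867056289558 166.73611535510886
90 [535.631  97.953  90.   ] [624.236  77.067  90.   ] mid [579.934  87.51   90.   ] d 91.03332336605105 166.7361153551088
70 [545.621 102.9    70.   ] [531.361  92.803  70.   ]
90 [541.664  99.482  90.   ] [527.758  89.636  90.   ]
110 [537.706  96.065 110.   ] [524.154  86.47  110.   ]
130 [533.749  92.647 130.   ] [520.551  83.303 130.   ]
[177.843 126.403] [172.165 115.075]
```

```bash
python3 - <<'E'
from h import *
im=cv2.imread('pics/side0.png');z=cv2.resize(im[0:50,295:370],None,fx=10,fy=10);z=cv2.convertScaleAbs(z,alpha=1.5)
T=np.array([262.8,539,222.6]);M=R.from_rotvec([-1.9699,.4565,1.9703]).as_matrix()
for P,c in[((0,0,0),(0,0,255)),((6,46,0),(0,255,0)),((6,-46,0),(255,0,0)),((-22,46,0),(0,255,0)),((-22,-46,0),(255,0,0))]:
    p=(proj('side',T+M@np.array(P,float))-[295,0]+.5)*10;print(P,p);cv2.circle(z,(int(p[0]),int(p[1])),5,c,-1)
cv2.imwrite('pics/z3.png',z)
E
```

```text
(0, 0, 0) [338.937 464.31 ]
(6, 46, 0) [208.939 496.57 ]
(6, -46, 0) [463.695 470.16 ]
(-22, 46, 0) [214.88  406.665]
(-22, -46, 0) [472.919 381.333]
```

View pics/z3.png

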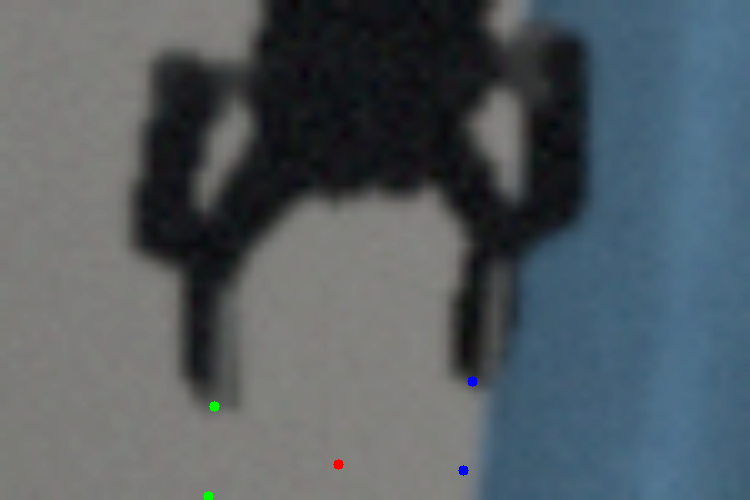

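In the initial picture too, the open fingertips sit about 22 mm behind the reported TCP along the tool axis, where the text gives 6 mm ahead. The lateral position agrees. So the gripper stands about 28 mm higher than reported, and I'll correct for that. I'll step down and re-measure.

```bash
python3 - <<'E'
from h import *
print(kin.inverse_kinematics([588.8,73.1,-10],rv(165.3)))
ctrl.move_straight([588.8,73.1,36],velocity=100);ctrl.sleep(.2);o=st()
s=snap('side','s4')
z=cv2.resize(s[130:205,265:345,::-1],None,fx=8,fy=8,interpolation=cv2.INTER_LINEAR);z=cv2.convertScaleAbs(z,alpha=2)
M=R.from_rotvec(o['tcp_rot']).as_matrix()
for P,c in[((-22,46,0),(0,255,0)),((-22,-46,0),(255,0,0))]:
    p=(proj('side',o['tool_pos']+M@np.array(P,float))-[265,130]+.5)*8;cv2.circle(z,(int(p[0]),int(p[1])),3,c,-1)
cv2.imwrite('pics/z4.png',z)
E
```

```text
[ 0.461  0.121 -0.262  0.    -1.187 -0.718]
 t3.80 [589.334  73.249  36.957] F [-0.199  0.131  0.025] gap 85.3
```

View pics/z4.png

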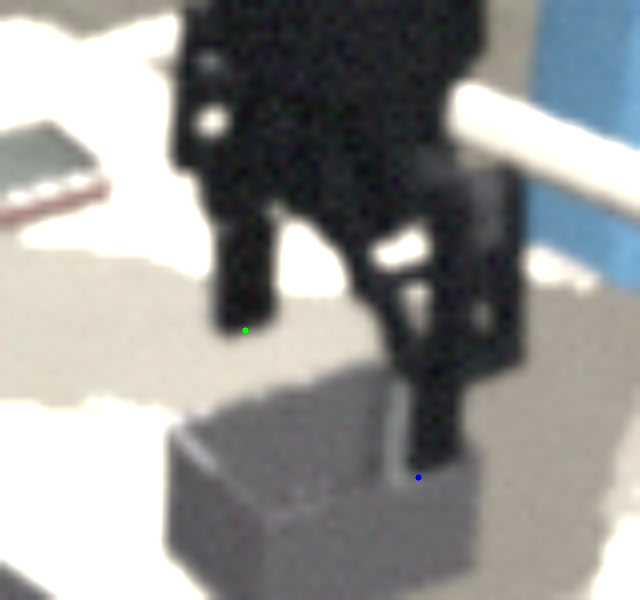

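The −22 mm model matches at the lower height: the projected dots sit on both fingertips, at about (295,171) and (317,189). Going down by the corrected amount, in steps, and watching the force.

```bash
python3 - <<'E'
from h import *
f0=telemetry.get_obs()['force']
for z in(15,5,-2,-8):
    ctrl.move_straight([588.8,73.1,z],velocity=60);o=st(z)
    if np.linalg.norm(o['force']-f0)>8: print('contact');break
ctrl.sleep(.2)
s=snap('side','s5');snap('top','t5');o=st()
z=cv2.resize(s[140:220,265:345,::-1],None,fx=7,fy=7,interpolation=cv2.INTER_LINEAR);cv2.imwrite('pics/z5.png',cv2.convertScaleAbs(z,alpha=2))
E
```

```text
15 t4.35 [588.579  72.922  14.484] F [-0.484 -0.118  0.53 ] gap 85.4
5 t4.67 [588.412  72.945   4.352] F [-0.893  1.197 -0.098] gap 85.4
-2 t4.93 [588.449  72.989  -2.593] F [-0.201 -0.648 -0.377] gap 85.2
-8 t5.18 [588.442  72.992  -8.582] F [0.13  0.191 0.43 ] gap 85.5
 t5.48 [588.91   73.151  -7.804] F [0.878 0.384 0.071] gap 85.2
```

View pics/z5.png

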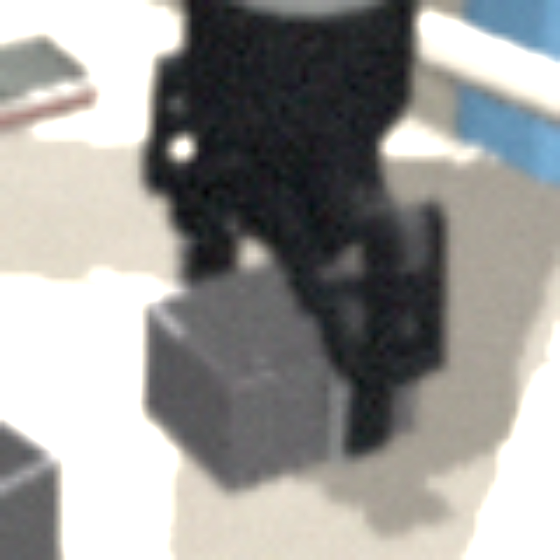

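```bash
python3 - <<'E'
from h import *
for z in(0,8,14,20): print(z,ray('side',(316.7,204.6),z), ray('side',(313.3,205),z))
print(proj('side',[633.4,61.4,14]))
E
```

```text
0 [623.304  79.761   0.   ] [618.685  72.678   0.   ]
8 [629.862  71.202   8.   ] [625.311  64.223   8.   ]
14 [634.781  64.784  14.   ] [630.28   57.883  14.   ]
20 [639.699  58.365  20.   ] [635.25   51.542  20.   ]
[315.304 204.948]
```

View pics/t5.png

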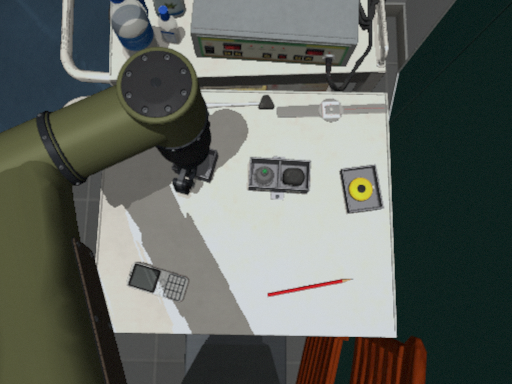

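The fingertip lies within 3 mm of where the model puts it, (634,63) at z about 14, clear of the wall. Now closing and lifting.

```bash
python3 - <<'E'
from h import *
ctrl.gripper_close(squeeze=30);st('closed')
ctrl.move_straight([588.8,73.1,8],velocity=60);ctrl.sleep(.2);o=st('up')
s=snap('side','s6');snap('top','t6')
z=cv2.resize(s[140:220,265:345,::-1],None,fx=7,fy=7,interpolation=cv2.INTER_LINEAR);cv2.imwrite('pics/z6.png',cv2.convertScaleAbs(z,alpha=2))
E
```

```text
closed t5.84 [588.978  73.195  -7.766] F [0.278 0.216 0.439] gap 59.7
up t6.46 [588.53   73.022   7.584] F [ 0.774  0.529 -1.199] gap 59.6
```

View pics/z6.png

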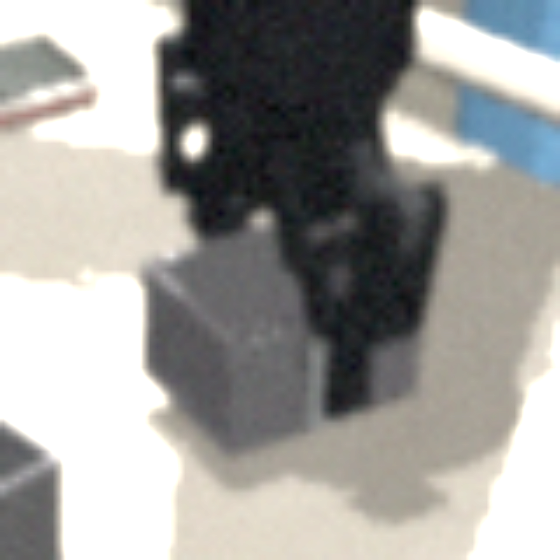

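The gap is 59.6 mm (box depth 60) and the box is lifted, level. Now turning it and carrying it to about 8 mm short of contact.

```bash
python3 - <<'E'
from h import *
a=np.radians(87.1);u=np.array([np.cos(a),np.sin(a),0]);org=np.array([563.4,-94.6,0])
p=org+u*108
ctrl.move_straight([p[0],p[1],8],rv(177.1),velocity=60);st('beside')
ctrl.move_straight([p[0],p[1],-6],velocity=40);st('down')
ctrl.sleep(.2)
s=snap('side','s7');t=snap('top','t7')
z=cv2.resize(s[150:250,210:340,::-1],None,fx=6,fy=6,interpolation=cv2.INTER_LINEAR);cv2.imwrite('pics/z7s.png',cv2.convertScaleAbs(z,alpha=2))
z=cv2.resize(t[130:210,190:320,::-1],None,fx=6,fy=6,interpolation=cv2.INTER_LINEAR);cv2.imwrite('pics/z7t.png',cv2.convertScaleAbs(z,alpha=1.6))
st()
E
```

```text
beside t7.76 [568.949  13.487   7.994] F [ 0.513  0.391 -1.161] gap 59.8
down t8.26 [568.67   13.213  -6.344] F [-0.218 -0.086 -1.673] gap 59.9
 t8.56 [568.925  13.268  -5.891] F [-0.559  0.34  -2.101] gap 59.5
```

View pics/z7s.png

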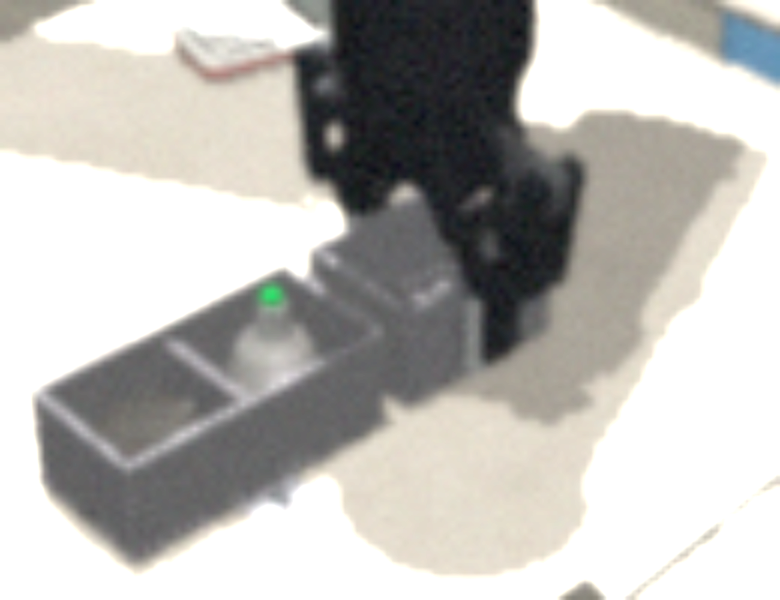

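View pics/z7t.png

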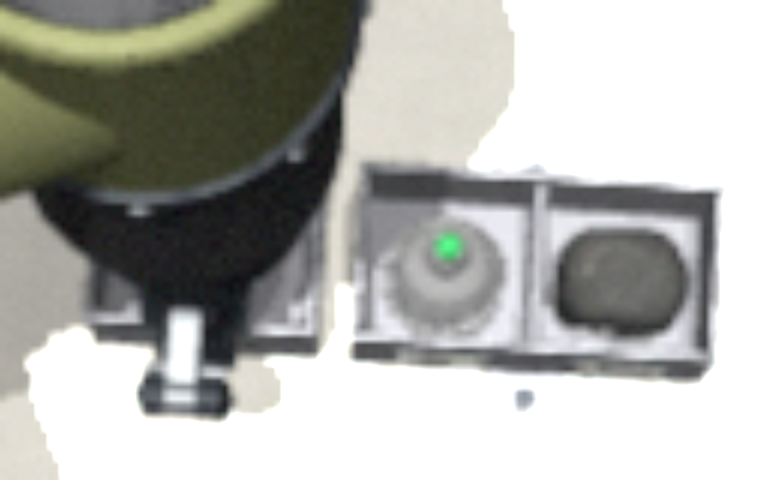

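The box stands about 8 mm short of the organiser, aligned and parallel. Fronts in the top zoom are at row 352 (box) and 358 (organiser). Next I'll lower it and ease it in by force.

```bash
python3 - <<'E'
from h import *
a=np.radians(87.1);u=np.array([np.cos(a),np.sin(a),0]);org=np.array([563.4,-94.6,0])
f0=np.mean([telemetry.get_obs()['force'] for _ in range(3)],0)
d=108;z=-7.2
while d>91:
    d-=1;p=org+u*d
    ctrl.move_straight([p[0],p[1],z],velocity=15);ctrl.sleep(.1)
    o=telemetry.get_obs();f=(o['force']-f0)
    print(d,'%.1f'%o['t'],o['tool_pos'],'Fu %.1f'%(f@u),'Fz %.1f'%f[2])
    if f@u>7: break
E
```

```text
107 8.9 [568.822  12.211  -7.201] Fu 0.1 Fz 0.5
106 9.3 [568.779  11.282  -7.194] Fu 0.1 Fz 0.5
105 9.6 [568.727  10.243  -7.178] Fu -0.2 Fz 0.6
104 10.0 [568.669   9.257  -7.182] Fu -0.7 Fz 1.1
103 10.3 [568.617   8.257  -7.218] Fu -0.0 Fz 0.3
102 10.7 [568.596   7.244  -7.171] Fu -0.4 Fz 0.2
101 11.0 [568.508   6.245  -7.213] Fu 0.1 Fz 0.0
100 11.4 [568.452   5.232  -7.219] Fu -1.5 Fz 0.4
99 11.7 [568.414   4.254  -7.208] Fu -1.2 Fz 1.1
98 12.1 [568.339   3.262  -7.226] Fu -0.6 Fz -0.5
97 12.4 [568.358   2.691  -7.181] Fu 2.9 Fz 0.9
96 12.8 [568.354   2.659  -7.152] Fu 7.6 Fz 2.1
```

Contact came at d≈97.4 mm against 98 mm expected, so the box is flush. I'll ease off, set it down, release, retreat and check.

```bash
python3 - <<'E'
from h import *
a=np.radians(87.1);u=np.array([np.cos(a),np.sin(a),0]);org=np.array([563.4,-94.6,0])
p=org+u*97.2
ctrl.move_straight([p[0],p[1],-7.2],velocity=15)
for z in(-8,-8.8,-9.6):
    ctrl.move_straight([p[0],p[1],z],velocity=15);o=st(z)
    if o['force'][2]>3: break
ctrl.ungrasp();st('open')
ctrl.move_straight([p[0],p[1],80],velocity=100);st('up')
ctrl.movep([450,250,200],rv(165.3));st('away')
s=snap('side','s8');t=snap('top','t8')
z=cv2.resize(s[180:255,205:310,::-1],None,fx=7,fy=7,interpolation=cv2.INTER_LINEAR);cv2.imwrite('pics/z8s.png',cv2.convertScaleAbs(z,alpha=1.6))
z=cv2.resize(t[145:215,195:315,::-1],None,fx=6,fy=6,interpolation=cv2.INTER_LINEAR);cv2.imwrite('pics/z8t.png',cv2.convertScaleAbs(z,alpha=1.6))
E
```

```text
-8 t13.26 [568.651   2.671  -7.746] F [-1.028  4.605  1.23 ] gap 59.6
-8.8 t13.51 [568.658   2.662  -7.789] F [-2.354  5.122  4.132] gap 59.8
open t13.89 [568.198   2.028  -8.972] F [-0.646  0.352  0.337] gap 85.2
up t14.93 [567.789   2.416  79.025] F [ 0.176 -0.184 -0.35 ] gap 85.4
away t16.08 [450.107 249.416 199.164] F [ 1.035  0.981 -0.493] gap 85.7
```

View pics/z8s.png

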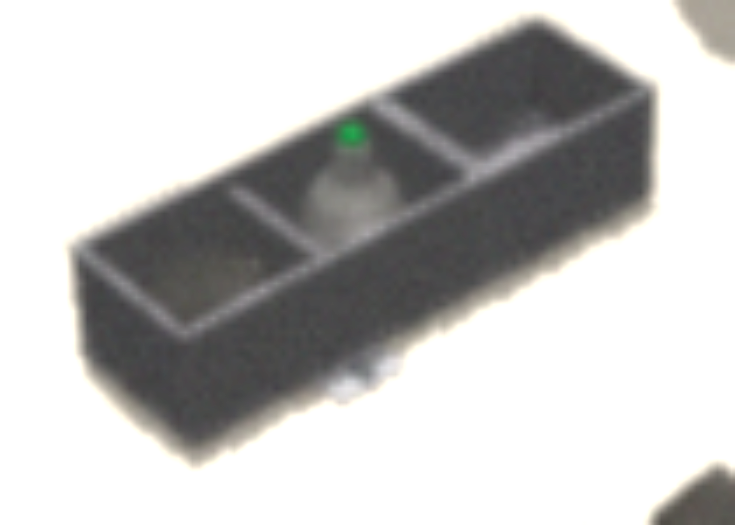

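View pics/z8t.png

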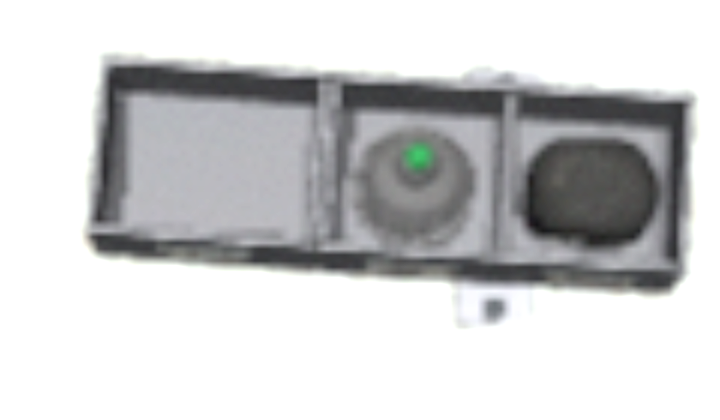

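View pics/t8.png

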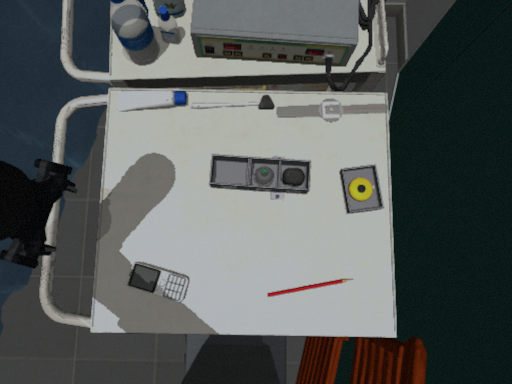

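Both views show one continuous block with rims in line, no gap at the joint near top (251,166), and the tray still at (361,189). A quick numeric check, then hand in.

```bash
python3 - <<'E'
from h import *
ct=lambda p:(np.array(p)+.5)/6-.5+[195,145]
cs=lambda p:(np.array(p)+.5)/7-.5+[205,180]
B,r=tri(ct((104,58)),cs((656,86)));Fl,r2=tri(ct((90,240)),cs((535,16)));print('box end corners',B,r,Fl,r2)
a=np.radians(87.1);u=np.array([np.cos(a),np.sin(a)]);v=np.array([u[1],-u[0]])
for Q in(B,Fl): d=Q[:2]-[563.4,-94.6];print('along %.1f across %.1f'%(d@u,d@v))
# tray shift
ma=[]
for f in('top0','top8'):
    im=cv2.imread('pics/'+('t8' if f=='top8' else f)+'.png').astype(int);m=(im[...,2]-im[...,0]>80)&(im[...,1]-im[...,0]>60);y,x=np.nonzero(m[150:220,330:390]);ma.append((x.mean()+330,y.mean()+150))
print('tape px',ma)
job.finish_job();print(telemetry.get_obs()['t'])
E
```

```text
box end corners [599.229  38.325  45.681] 0.3701934383869294 [539.089  41.487  43.516] 0.28282391228396936
along 134.6 across 29.1
along 134.7 across -31.2
tape px [(np.float64(360.0794520547945), np.float64(188.8191780821918)), (np.float64(360.1195652173913), np.float64(188.76358695652175))]
the job is handed in; nothing more can be done
the job is handed in; nothing more can be done
```

The loose box now stands flush against the organiser's +y end with fronts and backs in line, and I've handed the job in. The last clock reading before that was 16.1 s. I gripped the box across its depth (finger gap 59.6 mm), lifted and turned it about 12°. I then eased it against the organiser until about 7 N of contact, set it down and released it.

**Last checks:**
- **Position:** the far corners of the box are 134.6 mm along the organiser's y (136 mm expected if flush), and +29 and −31 mm across. That puts it in line to about 1 mm.
- **Attitude:** the rim is 44–46 mm high, so the box is upright, and both views show no gap.
- **Tray and gripper:** the tape measure in the tray moved less than 0.1 px, and the gripper is clear of everything.

**What disagreed:**
- **Tool offset:** in the pictures the gripper stood about 28 mm higher along the tool axis than the reported TCP. I measured this at three poses and allowed for it when going down.
- **Measured lengths:** both boxes measured about 2 mm short along their length, which is within the calibration.

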